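Seat the processor card in the red slot of the card cage

ROBOT

A 6-joint arm with a two-finger parallel gripper is mounted at the origin on the work surface. World frame = base frame: x ahead of the robot, y to its left, z up, the work surface at z = 0. Lengths are in mm, angles in rad, forces in N, time in s.
With the tool pointing down it reaches from about 300 to 775 mm from the base axis. Payload 14.6 kg.
Tool frame: the origin (TCP) lies between the finger pads; the fingertips stand 19 mm ahead of it and the grasp point (between the pads) is the TCP; x points along the fingers, y is the direction in which the jaws open and shut, and the axes are right-handed (so a half turn about x gives the same grasp; the last joint's range is limited). The gripper opens to 94 mm and grips with 3 to 60 N. Pads are 16 mm wide; open, the fingers measure 119 mm over their backs; the gripper's body (75 mm by 177 mm) begins 78 mm behind the grasp point.
Start: joints at [1.125, 0.3, 1.521, -0, 1.321, -0.067], TCP at [203.39, 511.001, 224.446] pointing down, gripper open.
Joint ranges: [-3.03, 3.03], [-0.79, 2.21], [0.23, 2.52], [-1.04, 4.18], [0, 3.07], [-2.55, 2.55]. Speed limits (rad/s): [2.22, 2.22, 2.57, 3.14, 3.14, 3.14].

INTERFACE

Orientations are given as [roll, pitch, yaw] about the fixed x, y, z axes, in that order (R = Rz(yaw) Ry(pitch) Rx(roll)).
In Python, from cell import manip gives the robot as it stands.
- The arm moves only by the tool jog_arm, never from a script. Its argument "series" is one flat list of numbers, 7 for each row, row after row: the turn, a rotation vector about the world's x, y, z in rad, then the shift along the world's x, y, z in m, then the opening, from -1 (shut) to 1 (fully open). A call has 1 to 20 rows; each row is the pose to reach, as a shift and turn from the pose commanded when the call began; what a row does not reach only later rows make up. A row lasts 1/8 s, in which the tool goes at most 62.5 mm and 10.7 degrees, less where a joint would pass 70% of its speed; a pose out of reach is approached as far as the arm can. A call with a gripper value outside its range is refused whole. The fingers move at their own pace and stop on an object; "squeeze" is the grip in N (left out, the last holds). Time passes only in rows, so rows that repeat a pose let the fingers close. It gives the time, the measured TCP pose, the force and the opening at its end, in the units of the state.
- manip.read_state(): the state, without advancing time (a new reading comes with each control period).
- manip.camera(name): name is "scene" or "top" or "wrist"; returns a dict with "color" (480x640x3 uint8, blue, green, red), "range_z" (480x640 float32, mm along the optical axis (not along the pixel's ray), 0 where there is no reading), "fx", "fy", "cx", "cy" (pixels), "pose" (4x4, takes a point from camera to world coordinates); the wrist camera has in their place "mount" (4x4, takes a point from camera to tool coordinates, whose origin is the TCP and whose axes are the tool frame's). Camera axes: x right, y down, z forward; pixel columns grow to the right and rows downward; lengths in mm; the calibration is good to about 2 mm. A picture is of the moment at which its call begins: read the wrist's pose just before it.
- manip.sign_off(): hands the job in, once; it reports no verdict.
The state is a dict: "clock": time; "joints": joint angles; "qd": joint speeds; "effort": joint torques, N m; "eef_pos": TCP position; "eef_rot": TCP orientation; "wrist_force": force on the tool from outside, world axes, zero at the start; "moment": the same for the moment, N m; "finger_gap": finger opening in mm.
Only numpy, scipy, OpenCV 4.12 (cv2) and the standard library are available. Lean on these libraries where they do the work, as an engineer would, in place of code of your own. Each camera call takes 0.05 s, during which the arm holds its last target.

TASK

Pull the processor card (the one with the red handle) out of the black card stand, slide it down between the red guides of the card cage, the same way round as it stands now (lights towards the far side of the bench), and press it fully home into its connector until its metal panel lies flush on the cage's rails, then let go. Guide it in by hand all the way without dropping it or forcing it, and leave the other cards and everything else on the bench where they are.

Things in the scene. Friction and masses are not known exactly. Their poses are not given: they have to be found in the camera images.
- cpu_card_grip (a point): Grip point of the loose processor card (0.22 kg), standing foot down in the stand: centre line of its red pull handle, 44 long (x) x 12 thick (y) x 44 mm high. 20 mm below the handle's top, 24 mm above the top and 27 mm above the underside of its panel, 127 mm above its foot. Axes: x along the panel towards its green lights, y across the board (squeeze along y), z up.
- cpu_card_led (a point): Outer green light on top of the same card's panel, 43 mm along +x from the centre line. The panel is aluminium, 128 (x) x 30 (y) x 3 mm, with the handle in its middle; one end carries two green lights. On the line cards too the lights are on the slot's +x side.
- cpu_card_foot (a point): Centre of the card's foot, 100 mm below the panel's underside. Its blue board is 100 wide (x) x 3.2 mm thick (y); the lowest 8 mm is a tongue only 60 mm wide with gold contacts.
- red_slot_mouth (a point): Middle of the cage bay that holds the RED guides (one of four bays; which one differs), level with the tops of the rails, 120 mm above the bench. x along the slot (far side), y across, z up. The guides are firmly clipped on the rails up to 11 mm to either side (y) of this point: how far is not given, feel or look for it. Home: panel underside level with this point, grip point 27 mm above it.
- red_slot: The same bay; origin on the bench. The red guides, parallel to its x, stand at x = -49 and +49 mm: grooves 5.2 wide (y), 5 mm deep, floors 103 mm apart, square mouths in flat lips 44 mm wide (y), 3 mm below rail level. The connector between them moves with them: its sprung contacts stop the card 7 mm short of home; pressing on takes 10 to 25 N, then less, to the hard stop on the rails.
- grey_slot: The other empty bay, with light grey guides: the wrong one. Origin at its middle on the bench top.
- card_cage: Aluminium card cage, open at the top, fixed: 138 (x) x 256 (y) mm, side plates 126 mm high at both y ends, two rails 12 mm wide along y at x = -61 and +61 mm, four bays 61 mm apart. Two hold line cards, screwed in: panels 128 x 30 mm, tops 123 mm above the bench, two black knobs 10 mm higher at x = -49 and +49 mm. Origin: centre, on the bench top; x along the slots.
- card_stand: Black plastic card stand, fixed: base 150 (x) x 226 (y) x 10 mm, grooved walls 67 mm high at x = -56 and +56 mm. Three cards stand in it 70 mm apart along y (order differs), feet on the base, sides in open-topped upright grooves 5.4 mm wide: pull straight up by 60 mm or more. Origin: centre, on the bench top.
- spare_card_1: Spare card with a GREY handle in the stand, shaped like the processor card; its handle's top is 157 mm above the bench, so lift the processor card's foot over it. Origin: its foot. Leave it.
- spare_card_2: The second spare card with a grey handle. Leave it.
- multimeter: Loose grey multimeter lying on the bench, 85 x 170 x 36 mm. Origin under its centre.
- screwdriver: Loose screwdriver with a green handle, 200 mm long, lying on the bench along its x.
- solder_reel: Loose grey metal reel, 60 mm across, 46 mm high, standing on the bench.
- screw_tray: Loose blue tray for screws, 90 x 130 x 30 mm, on the bench.
- cleaner_can: Loose yellow can, 52 mm across, 150 mm high, standing on the bench.
Things that resemble listed ones, but are neither listed nor needed, are in the scene too. What is shaped like the part that bears cpu_card_grip but pink is not meant.

How it is judged (in metres and radians):
On the way, in this order (a step that is already met when the one before it is completed fails the run):
1. the red-handled card is pulled clear of the stand (height (world z) of cpu_card_grip above 0.205 m and contact force between cpu_card and the fingers above 1 N), for 0.1 s.
2. the card, held, is started in both red guides, upright and its lights to the far side (z of cpu_card_grip in the frame of red_slot_mouth between 0.045 and 0.105 m and x of cpu_card_grip in the frame of red_slot_mouth between -0.005 and 0.005 m and y of cpu_card_grip in the frame of red_slot_mouth between -0.014 and 0.014 m and angle between cpu_card_grip's own z axis and vertical below 0.08 rad and x of cpu_card_led in the frame of red_slot_mouth above 0.03 m and contact force between cpu_card and the fingers above 1 N), for 0.1 s.
At the end, for the whole second after the job is handed in: The card is in the red guides, gripped by the connector's contacts (over 5 N), lights to the far side, upright within 0.04 rad, along the slot within 5 mm and 0.06 rad, its panel within 1.5 mm above (2.5 below) the rails, at rest and released; the spare cards within 20 mm of their starts (z of cpu_card_grip in the frame of red_slot_mouth between 0.0245 and 0.0285 m and x of cpu_card_grip in the frame of red_slot_mouth between -0.005 and 0.005 m and y of cpu_card_grip in the frame of red_slot_mouth between -0.014 and 0.014 m and angle between cpu_card_grip's own z axis and vertical below 0.04 rad and angle between the x axis of cpu_card_grip and the x axis of red_slot_mouth, either way round below 0.06 rad and x of cpu_card_led in the frame of red_slot_mouth above 0.03 m and contact force between cpu_card and red_slot above 5 N and linear speed of cpu_card below 0.01 m/s and distance of each of spare_card_1, spare_card_2 from where it was at the start of the episode below 0.02 m); the robot touches nothing.
It fails at once if the card is dropped or rammed down the guides (faster than 0.35 m/s while it is in the slot) (horizontal distance between cpu_card_grip and red_slot_mouth below 0.02 m and z of cpu_card_grip in the frame of red_slot_mouth below 0.12 m and linear speed of cpu_card above 0.35 m/s).
It fails at once if the card is forced: pressed on the slot or the cage with more than 60 N (contact force between cpu_card and red_slot above 60 N or contact force between cpu_card and card_cage above 60 N).
It fails at once if a spare card is pulled or knocked more than 30 mm (distance of any of spare_card_1, spare_card_2 from where it was at the start of the episode above 0.03 m).
It fails at once if something else on the bench is moved more than 30 mm (distance of any of multimeter, screwdriver, solder_reel, screw_tray, cleaner_can from where it was at the start of the episode above 0.03 m).
It also fails if it takes over 61 s, if anything falls off the work surface, if the arm or the gripper's body presses on something with over 40 N, if the wrist force passes 120 N, or if a joint passes its speed limit or range.

## Working session

There is one attempt and no reset: what is moved stays moved. The work goes in short steps, Python scripts to look and compute and a tool call to move; the robot and the scene stay as the last step left them, time stands still between calls to the robot, and variables do not carry over. Pictures are saved under pics/ and viewed, and the job is handed in when it is done.

Besides the shell and the picture viewer there is one more tool, called after "Call:" by a JSON object that holds its "op" and its "data", one argument or row to a line. jog_arm: Moves the arm, as the interface text tells. Its arguments: {"type":"object","properties":{"series":{"type":"array","items":{"type":"number"}},"squeeze":{"type":"number"}},"required":["series"]}

```bash
mkdir -p pics; ls
python3 - <<'E'
from cell import manip
import cv2,numpy as np,pickle
print(manip.read_state())
for n in ("top","scene","wrist"):
    c=manip.camera(n); cv2.imwrite(f"pics/{n}0.png",c["color"]); pickle.dump(c,open(f"{n}0.pkl","wb"))
    print(n,c["fx"],c["fy"],c["cx"],c["cy"],np.round(c.get("pose",c.get("mount")),3).tolist())
E
```

```text
pics
{'clock': 0.0, 'joints': array([ 1.12541605e+00,  3.00440410e-01,  1.52153761e+00, -7.19125920e-06,
        1.32070865e+00, -6.66068024e-02]), 'qd': array([ 0.00183242,  0.00199214, -0.00153489, -0.00021341, -0.00073873,
       -0.00056495]), 'effort': array([ 5.63646372e-04, -5.31828904e+01, -3.52712417e+01,  7.08940532e-02,
        2.45553948e-02, -1.16721890e-04]), 'eef_pos': array([203.28984864, 510.80776724, 223.92154416]), 'eef_rot': array([-1.63103621,  1.56970229, -2.0098079 ]), 'wrist_force': array([ 0.64221918, -0.96146285,  0.066477  ]), 'moment': array([-0.02450935,  0.09524968,  0.01604911]), 'finger_gap': 94.0346428475579}
top 434.38180522810103 434.38180522810103 321.9597051192922 249.34578673075129 [[-0.002, -0.988, 0.153, 413.096], [-1.0, 0.004, 0.014, 73.422], [-0.014, -0.153, -0.988, 1245.655], [0.0, 0.0, 0.0, 1.0]]
scene 447.5708724866264 447.5708724866264 325.66363254052095 240.4152901458669 [[0.725, 0.457, -0.515, 1192.54], [0.689, -0.474, 0.548, -543.874], [0.007, -0.752, -0.659, 869.872], [0.0, 0.0, 0.0, 1.0]]
wrist 344.7998959658576 344.7998959658576 312.24648857963786 236.68132663610058 [[0.0, -0.256, 0.967, -160.503], [1.0, 0.001, 0.0, 0.577], [-0.001, 0.967, 0.256, -74.11], [0.0, 0.0, 0.0, 1.0]]
```

View pics/top0.png

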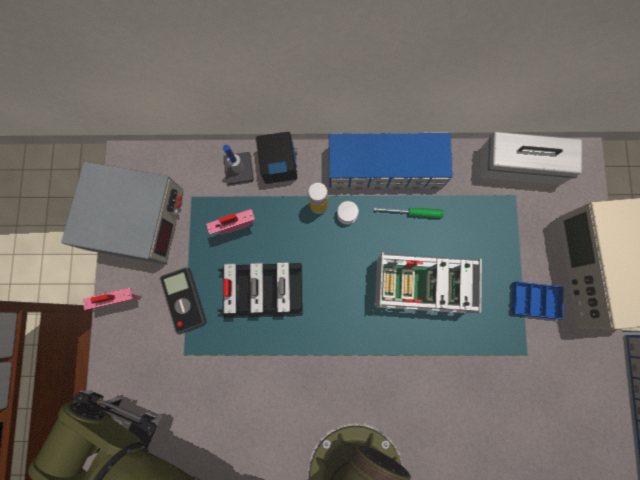

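View pics/scene0.png

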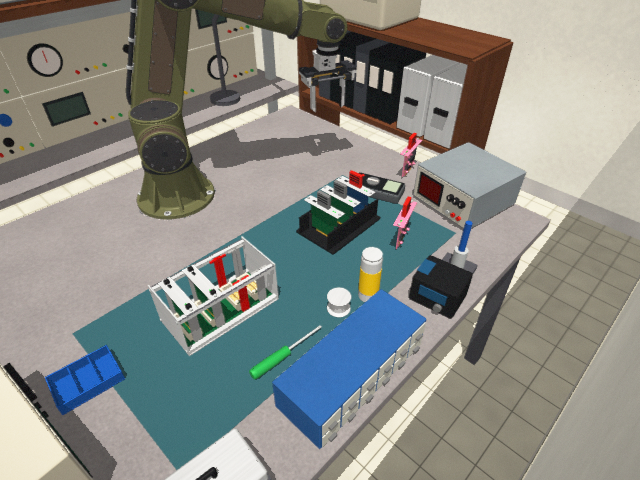

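View pics/wrist0.png

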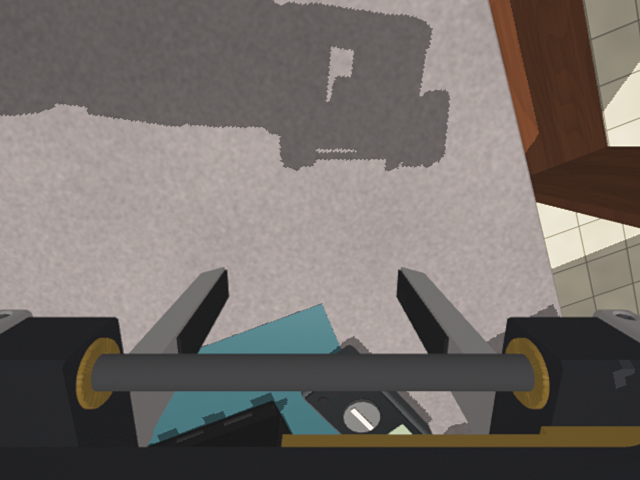

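Run:
```python
import cv2
im=cv2.imread("pics/top0.png")
a=cv2.resize(im[250:325,205:315],(770,525),interpolation=cv2.INTER_CUBIC)
b=cv2.resize(im[245:325,370:490],(780,520),interpolation=cv2.INTER_CUBIC)
s=cv2.imread("pics/scene0.png")
c=cv2.resize(s[230:360,140:290],(780,600*26*2//(52)),interpolation=cv2.INTER_CUBIC)
cv2.imwrite("pics/a.png",a);cv2.imwrite("pics/b.png",b);cv2.imwrite("pics/c.png",c[:600])
```

```text
(no output)
```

View pics/a.png

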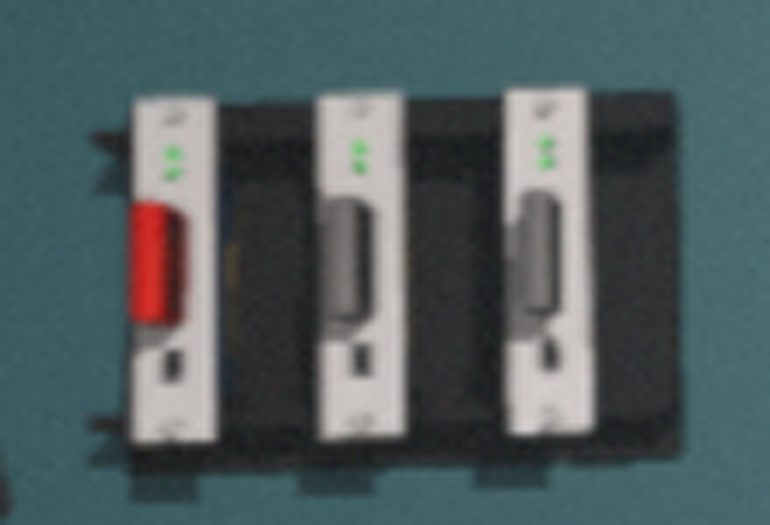

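View pics/b.png

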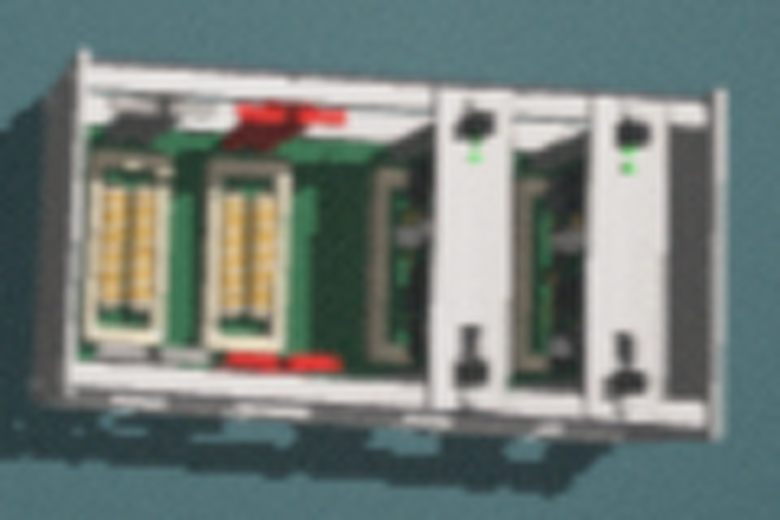

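View pics/c.png

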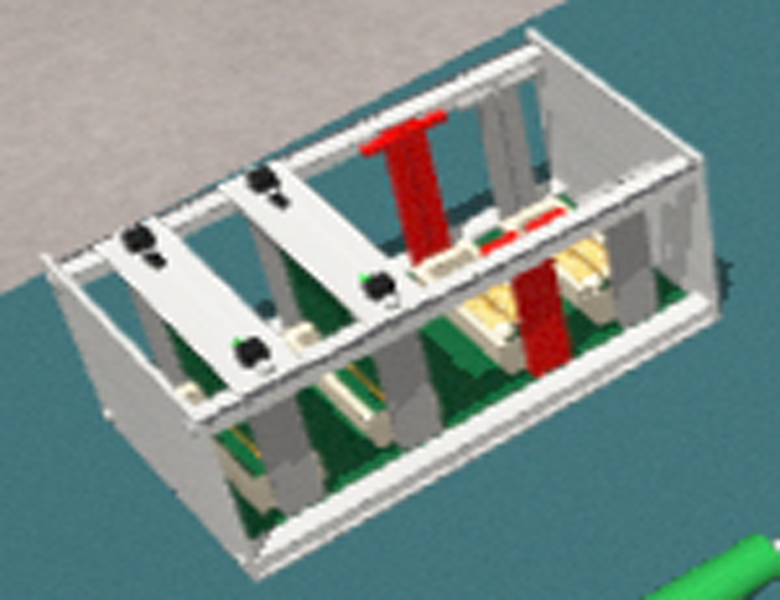

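```bash
cat > h.py <<'E'
import numpy as np,cv2,pickle
def ray(c,uv,z,T=None):
    T=c["pose"] if T is None else T
    uv=np.atleast_2d(np.asarray(uv,float))
    d=np.c_[(uv[:,0]-c["cx"])/c["fx"],(uv[:,1]-c["cy"])/c["fy"],np.ones(len(uv))]@T[:3,:3].T
    o=T[:3,3]
    return o+d*((z-o[2])/d[:,2])[:,None]
def cloud(c,T=None):
    T=c["pose"] if T is None else T
    v,u=np.mgrid[:480,:640]; r=c["range_z"]
    p=np.stack([(u-c["cx"])/c["fx"]*r,(v-c["cy"])/c["fy"]*r,r],-1)
    return p@T[:3,:3].T+T[:3,3]
def masks(c):
    h=cv2.cvtColor(c["color"],cv2.COLOR_BGR2HSV); H,S,V=[h[...,i].astype(int) for i in range(3)]
    red=((H<6)|(H>174))&(S>190)&(V>90)
    green=(H>45)&(H<75)&(S>130)&(V>120)
    white=(S<40)&(V>170)
    return red,green,white
def rot(s): 
    from scipy.spatial.transform import Rotation as R
    T=np.eye(4);T[:3,:3]=R.from_euler('xyz',s["eef_rot"]).as_matrix();T[:3,3]=s["eef_pos"];return T
E
python3 - <<'E'
from h import *
for n,rois in (("top",{"stand":(250,325,205,315),"cage":(245,325,370,490)}),("scene",{"stand":(160,250,290,385),"cage":(230,360,140,290)})):
    c=pickle.load(open(n+"0.pkl","rb")); P=cloud(c); red,gr,wh=masks(c)
    for k,(a,b,l,r) in rois.items():
        m=np.zeros((480,640),bool); m[a:b,l:r]=1
        for nm,mm in(("red",red),("white",wh),("green",gr)):
            nl,lab,st,cen=cv2.connectedComponentsWithStats((mm&m).astype(np.uint8))
            for i in range(1,nl):
                if st[i,4]<(2 if nm=="green" else 6): continue
                q=P[lab==i]; print(n,k,nm,cen[i].round(1),st[i].tolist(),"z pct",np.percentile(q[:,2],[5,50,95]).round(),"med",np.median(q,0).round(1))
c=pickle.load(open("top0.pkl","rb"));print(ray(c,[[172/7+205,162/7+250]],113))
E
```

```text
top stand red [226.  287.2] [224, 280, 5, 16, 76] z pct [147. 155. 159.] med [487.2 329.6 154.9]
top stand white [283.5 286.7] [278, 263, 11, 49, 318] z pct [108. 112. 116.] med [490.  187.7 112. ]
top stand white [230.3 288.1] [225, 265, 10, 48, 295] z pct [108. 112. 116.] med [492.8 326.1 111.9]
top stand white [257.  285.9] [251, 264, 11, 48, 319] z pct [108. 112. 115.] med [503.  256.6 111.8]
top cage white [440.7 281.5] [380, 253, 99, 57, 1607] z pct [ 14. 121. 125.] med [ 503.4 -226.3  120.9]
top cage white [480.5 265.1] [480, 259, 2, 14, 26] z pct [ -2. 121. 127.] med [ 551.3 -321.4  120.9]
top cage white [401.4 262.5] [397, 261, 9, 4, 33] z pct [ 10.  15. 120.] med [ 561.3 -132.2   14.5]
top cage white [381. 277.] [381, 273, 1, 9, 9] z pct [123. 125. 128.] med [514.4 -63.5 125.1]
top cage white [395.  278.5] [395, 274, 1, 10, 10] z pct [ 5. 10. 24.] med [ 520.5 -117.1   10.5]
top cage white [413.  287.5] [413, 281, 1, 14, 14] z pct [10. 24. 30.] med [ 493.4 -165.1   23.9]
top cage white [388.7 296. ] [383, 292, 12, 7, 29] z pct [ 15.  28. 118.] med [469.6 -88.3  27.8]
top cag
[... 1248 characters left out ...]
pct [ -3.   1. 124.] med [ 280.7 -177.3    0.8]
scene cage white [251.2 281.4] [246, 279, 10, 6, 12] z pct [ 21. 111. 454.] med [ 573.  -136.2  111.1]
scene cage white [251.2 290.3] [247, 288, 8, 5, 11] z pct [26. 28. 29.] med [ 532.9 -112.8   28.4]
scene cage white [234.1 321.6] [189, 292, 89, 63, 611] z pct [ 2. 13. 16.] med [ 566.6 -194.8   12.7]
scene cage white [233.2 300.5] [227, 296, 11, 9, 22] z pct [23. 28. 31.] med [ 529.3 -165.6   28.1]
scene cage white [206.2 314.9] [202, 310, 10, 11, 17] z pct [ 26.  28. 109.] med [ 518.9 -238.4   28.2]
scene cage green [279.2 353.9] [264, 346, 26, 14, 191] z pct [15. 23. 27.] med [ 719.8 -187.8   23.3]
[[526.48864993 331.53599674 113.        ]]
```

Run:
```python
from h import *
from scipy.spatial.transform import Rotation as R
c=pickle.load(open("top0.pkl","rb"))
T=rot({"eef_rot":[-1.63103621,1.56970229,-2.0098079],"eef_pos":[203.3,510.8,223.9]})
print(T.round(4))
for n,cx in(("cpu",230),("s",257),("s2",283)):
    red,gr,wh=masks(c); P=cloud(c)
    m=np.zeros((480,640),np.uint8); m[258:318,cx-8:cx+9]=1
    m=m*((P[...,2]>104)).astype(np.uint8)
    cs,_=cv2.findContours(m,cv2.RETR_EXTERNAL,cv2.CHAIN_APPROX_NONE)
    k=max(cs,key=cv2.contourArea)[:,0]; 
    w=ray(c,k,113)[:,:2].astype(np.float32); print(n,cv2.minAreaRect(w))
    q=P[m>0]; 
    hh=q[q[:,2]>145]; print(' handle',hh.mean(0).round(1),len(hh))
```

```text
[[-5.000e-04  3.698e-01  9.291e-01  2.033e+02]
 [-1.000e-03  9.291e-01 -3.698e-01  5.108e+02]
 [-1.000e+00 -1.100e-03 -1.000e-04  2.239e+02]
 [ 0.000e+00  0.000e+00  0.000e+00  1.000e+00]]
cpu ((488.071533203125, 333.1878662109375), (126.00874328613281, 28.87508201599121), 1.693826675415039)
 handle [485.7 326.2 175.7] 102
s ((489.241943359375, 262.08673095703125), (127.66051483154297, 32.3460807800293), 0.10148988664150238)
 handle [481.6 244.6 254.1] 99
s2 ((490.36907958984375, 191.93955993652344), (125.46915435791016, 28.826412200927734), 0.8213576674461365)
 handle [487.4 186.3 202.2] 92
```

Call:
{"op": "jog_arm", "data": {
  "series": [0,0,0.38,0.227,-0.179,0.066,-0.1,0,0,0.38,0.227,-0.179,0.066,-0.1,0,0,0.38,0.227,-0.179,0.066,-0.1,0,0,0.38,0.227,-0.179,0.066,-0.1,0,0,0.38,0.227,-0.179,0.066,-0.1,0,0,0.38,0.227,-0.179,0.066,-0.1,0,0,0.38,0.227,-0.179,0.066,-0.1,0,0,0.38,0.227,-0.179,0.066,-0.1]
}}

```text
clock: 1.15
eef_pos: [429.5, 332.8, 290.1]
eef_rot: [-2.705, 1.57, -2.702]
wrist_force: [0.7, 0.5, 0.1]
finger_gap: 42.2
```

```bash
cat > snap.py <<'E'
import sys
from h import *
from cell import manip
s=manip.read_state(); c=manip.camera("wrist"); n=sys.argv[1]
T=rot(s); c["tcp"]=T; c["pose"]=T@c["mount"]
cv2.imwrite(f"pics/{n}.png",c["color"]); pickle.dump(c,open(n+".pkl","wb"))
print(s["clock"],s["eef_pos"].round(2),"\n",T[:3,:3].round(4),s["wrist_force"].round(1),s["finger_gap"].round(1),s["joints"].round(2))
E
python3 snap.py w1
```

```text
Traceback (most recent call last):
  File "snap.py", line 7, in <module>
    print(s["clock"],s["eef_pos"].round(2),"\n",T[:3,:3].round(4),s["wrist_force"].round(1),s["finger_gap"].round(1),s["joints"].round(2))
                                                                                            ^^^^^^^^^^^^^^^^^^^^^
AttributeError: 'float' object has no attribute 'round'
```

View pics/w1.png

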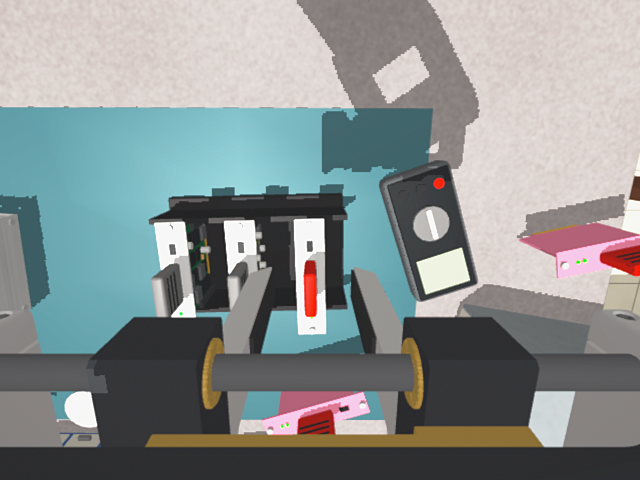

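```bash
sed -i 's/s\["finger_gap"\].round(1)/round(float(s["finger_gap"]),1)/' snap.py
python3 - <<'E'
from h import *
c=pickle.load(open("w1.pkl","rb")); print(c["tcp"].round(4))
red,gr,wh=masks(c)
h=cv2.cvtColor(c["color"],cv2.COLOR_BGR2HSV)
m=np.zeros((480,640),bool); m[210:338,292:330]=1
wm=((h[...,2]>190)&(h[...,1]<60)|red)&m
wm=cv2.morphologyEx(wm.astype(np.uint8),cv2.MORPH_CLOSE,np.ones((9,9)))
P=cloud(c)
cs,_=cv2.findContours(wm,cv2.RETR_EXTERNAL,cv2.CHAIN_APPROX_NONE); k=max(cs,key=cv2.contourArea)[:,0]
print(cv2.boundingRect(k)); print("panel",cv2.minAreaRect(ray(c,k,113)[:,:2].astype(np.float32)))
v,u=np.nonzero(red&m); print("red bbox",u.min(),u.max(),v.min(),v.max())
q=P[red&m]; print("z pct",np.percentile(q[:,2],[1,50,99]))
# per-row edge centers for panel
rows=[];
for r in range(225,330,3):
    uu=np.nonzero(wm[r])[0]; p=ray(c,[[uu.min()-.5,r],[uu.max()+.5,r]],113); rows.append((p[:,0].mean(),p[:,1].mean(),np.ptp(p[:,1])))
rows=np.array(rows); f=np.polyfit(rows[:,0],rows[:,1],1); print("axis fit slope",f[0],"y at 488",np.polyval(f,488),"width",np.median(rows[:,2]))
t=red&m&(P[...,2]>150)
v,u=np.nonzero(t); print("top face",len(v)); 
cs,_=cv2.findContours(t.astype(np.uint8),cv2.RETR_EXTERNAL,cv2.CHAIN_APPROX_NONE);k=max(cs,key=cv2.contourArea)[:,0]
print(cv2.minAreaRect(ray(c,k,157)[:,:2].astype(np.float32)))
for r in range(264,312,6):
    uu=np.nonzero((red&m)[r])[0]; print(r,uu.min(),uu.max(),P[r,(uu.min()+uu.max())//2].round(1),ray(c,[[uu.mean(),r]],157).round(1)[0,:2])
E
```

```text
[[-5.000000e-04 -2.800000e-03  1.000000e+00  4.295049e+02]
 [-3.000000e-04  1.000000e+00  2.800000e-03  3.327539e+02]
 [-1.000000e+00 -3.000000e-04 -5.000000e-04  2.901147e+02]
 [ 0.000000e+00  0.000000e+00  0.000000e+00  1.000000e+00]]
(294, 219, 32, 116)
panel ((490.5605773925781, 331.1424865722656), (128.7791748046875, 30.670597076416016), 1.4503661394119263)
red bbox 304 315 261 315
z pct [122.36720485 156.75730632 191.00429942]
axis fit slope 0.02823402055041285 y at 488 330.88027607892235 width 30.113855075298204
top face 487
((487.14385986328125, 331.0069274902344), (43.792724609375, 10.052457809448242), 0.321559339761734)
264 306 314 [468.  331.2 130.1] [458.6 331.4]
270 305 315 [468.  331.3 147. ] [464.3 331.4]
276 304 315 [470.  330.5 157.1] [470.1 330.9]
282 304 315 [475.6 330.5 157.7] [475.9 331. ]
288 305 315 [482.  331.4 156.5] [481.8 331.4]
294 305 315 [487.8 331.4 156.9] [487.8 331.4]
300 305 315 [493.5 331.4 157.5] [493.8 331.4]
306 305 315 [499.4 331.5 157.9] [499.8 331.5]
```

Call:
{"op": "jog_arm", "data": {
  "series": [0,0,0.015,0.0595,-0.0015,0,-0.1,0,0,0.015,0.0595,-0.0015,-0.06,-0.1,0,0,0.015,0.0595,-0.0015,-0.11,-0.1,0,0,0.015,0.0595,-0.0015,-0.14,-0.1,0,0,0.015,0.0595,-0.0015,-0.152,-0.1,0,0,0.015,0.0595,-0.0015,-0.152,-0.1]
}}

```text
clock: 1.95
eef_pos: [489.6, 330.9, 138.6]
eef_rot: [-2.636, 1.571, -2.619]
wrist_force: [0.2, 0.3, 1.2]
finger_gap: 42.3
```

```bash
python3 snap.py w2
```

```text
1.95 [489.64 330.93 138.61] 
 [[-2.000e-04 -1.690e-02  9.999e-01]
 [-1.000e-04  9.999e-01  1.690e-02]
 [-1.000e+00 -1.000e-04 -2.000e-04]] [0.2 0.3 1.2] 42.3 [ 0.53  0.47  1.49  0.    1.18 -1.06]
```

View pics/w2.png

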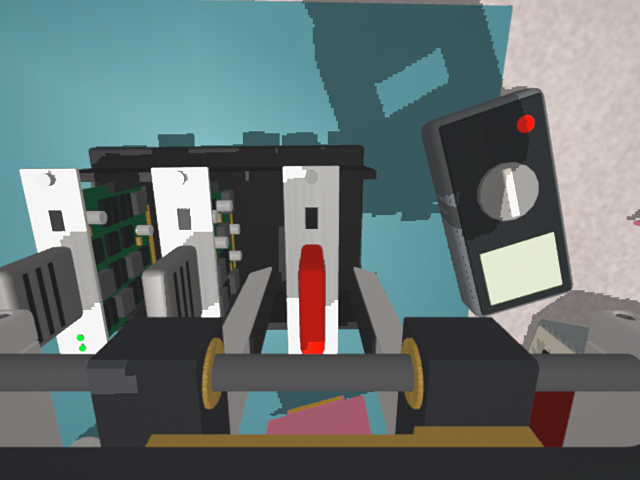

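Call:
{"op": "jog_arm", "data": {
  "series": [0,0,0,0,0,0,-1,0,0,0,0,0,0,-1,0,0,0,0,0,0,-1,0,0,0,0,0,0,-1,0,0,0,0,0,0,-1,0,0,0,0,0,0,-1],
  "squeeze": 55
}}

```text
clock: 2.75
eef_pos: [490.0, 330.6, 138.7]
eef_rot: [0.541, 1.57, 0.557]
wrist_force: [-0.3, 0.5, 4.2]
finger_gap: 11.9
```

```bash
python3 snap.py w3
```

```text
2.75 [490.01 330.55 138.75] 
 [[ 4.000e-04 -1.610e-02  9.999e-01]
 [ 3.000e-04  9.999e-01  1.610e-02]
 [-1.000e+00  3.000e-04  4.000e-04]] [-0.3  0.5  4.2] 11.9 [ 0.53  0.47  1.49  0.    1.18 -1.06]
```

Call:
{"op": "jog_arm", "data": {
  "series": [0,0,0,0,0,0.015,-1,0,0,0,0,0,0.035,-1,0,0,0,0,0,0.06,-1,0,0,0,0,0,0.09,-1,0,0,0,0,0,0.12,-1,0,0,0,0,0,0.15,-1,0,0,0,0,0,0.175,-1,0,0,0,0,0,0.19,-1,0,0,0,0,0,0.19,-1]
}}

```text
clock: 3.92
eef_pos: [489.9, 330.5, 329.1]
eef_rot: [0.478, 1.57, 0.494]
wrist_force: [0.5, -0.3, -2.2]
finger_gap: 11.6
```

```bash
python3 snap.py w4
```

```text
3.925 [489.95 330.53 329.15] 
 [[ 1.000e-03 -1.620e-02  9.999e-01]
 [ 5.000e-04  9.999e-01  1.620e-02]
 [-1.000e+00  5.000e-04  1.000e-03]] [ 0.5 -0.3 -2.2] 11.6 [ 0.53  0.34  1.23 -0.    1.57 -1.06]
```

View pics/w4.png

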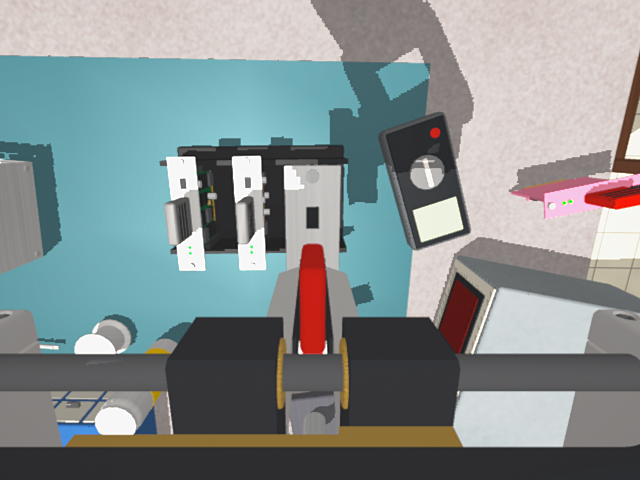

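Call:
{"op": "jog_arm", "data": {
  "series": [0,0,-0.02,0.01,-0.03,0,-1,0,0,-0.04,0.02,-0.08,0,-1,0,0,-0.06,0.03,-0.13,0,-1,0,0,-0.07,0.04,-0.18,0,-1,0,0,-0.07,0.05,-0.23,0,-1,0,0,-0.07,0.06,-0.28,0,-1,0,0,-0.07,0.07,-0.33,0,-1,0,0,-0.07,0.07,-0.38,0,-1,0,0,-0.07,0.07,-0.42,0,-1,0,0,-0.07,0.07,-0.435,0,-1,0,0,-0.07,0.07,-0.435,0,-1,0,0,-0.07,0.07,-0.435,0,-1]
}}

```text
clock: 5.48
eef_pos: [559.9, -103.3, 328.2]
eef_rot: [2.388, 1.57, 2.335]
wrist_force: [0.2, 0.4, -2.6]
finger_gap: 11.6
```

```bash
python3 snap.py w5
```

```text
5.475 [ 559.95 -103.3   328.22] 
 [[-3.000e-04  5.270e-02  9.986e-01]
 [ 3.000e-04  9.986e-01 -5.270e-02]
 [-1.000e+00  3.000e-04 -3.000e-04]] [ 0.2  0.4 -2.6] 11.6 [-0.25  0.29  1.3   0.    1.56 -1.76]
```

View pics/w5.png

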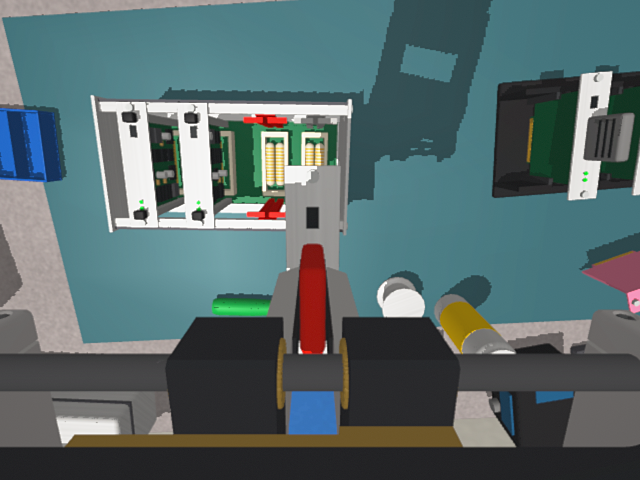

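Run:
```python
from h import *
im=cv2.imread("pics/w5.png")
a=cv2.resize(im[105:135,235:315],(800,300),interpolation=cv2.INTER_NEAREST)
b=cv2.resize(im[195:225,235:315],(800,300),interpolation=cv2.INTER_NEAREST)
cv2.imwrite("pics/d.png",np.vstack([a,b]))
```

```text
(no output)
```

View pics/d.png

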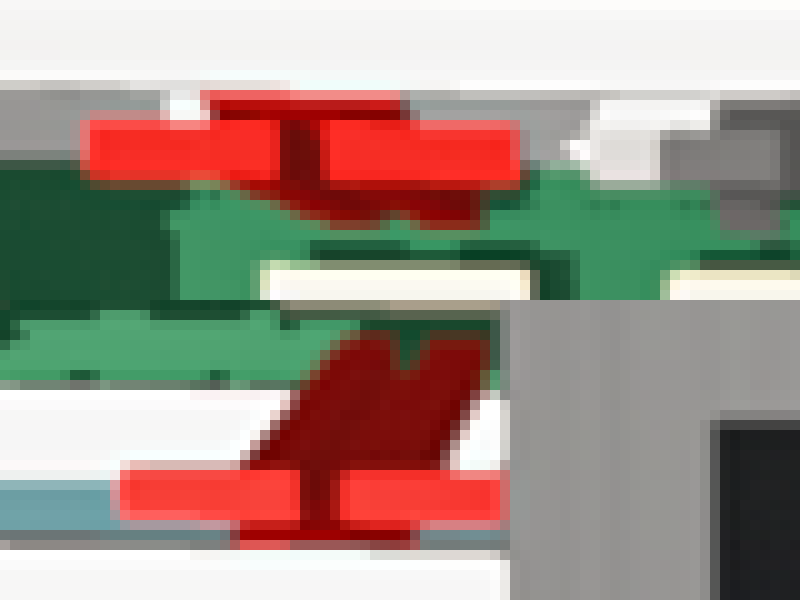

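```bash
cat > m.py <<'E'
from h import *
def panel(n,rows,xt=25.7):
    # card panel in tool frame on plane tool x=xt
    c=pickle.load(open(n+".pkl","rb")); M=c["mount"]; col=c["color"].astype(int)
    P=cloud(c,M)
    out=[]
    for r in rows:
        x=P[r,270:355,0]; ok=np.abs(x-xt)<14
        uu=270+np.nonzero(ok)[0]
        # subpixel edges from ranges only (pixel-accurate)
        d=lambda u:np.array([(u-c["cx"])/c["fx"],(r-c["cy"])/c["fy"],1.])@M[:3,:3].T
        pts=[]
        for u in (uu.min()-.5,uu.max()+.5):
            dd=d(u); t=(xt-M[0,3])/dd[0]; pts.append(M[:3,3]+t*dd)
        out.append((pts[0][2],(pts[0][1]+pts[1][1])/2,pts[1][1]-pts[0][1],np.median(x[ok])))
    return np.array(out)
if __name__=="__main__":
    for n in ("w4","w5"):
        o=panel(n,range(172,235,6)); print(n); print(o.round(2)); f=np.polyfit(o[:,0],o[:,1],1); print("slope",f)
        c=pickle.load(open(n+".pkl","rb")); P=cloud(c,c["mount"])
        col=P[150:180,300:325,0]; rr=[v for v in range(150,200) if abs(np.median(P[v,300:325,0])-25.7)<12][0]
        M=c["mount"]; dd=np.array([0,(rr-.5-c["cy"])/c["fy"],1.])@M[:3,:3].T; print("near edge row",rr,"z",(M[:3,3]+(25.7-M[0,3])/dd[0]*dd)[2])
        # handle: red top
        red=masks(c)[0]; 
        for r in (255,270,285,300): 
            uu=np.nonzero(red[r,290:340])[0]+290; x=np.median(P[r,uu,0]); dd=np.array([(uu.mean()-c["cx"])/c["fx"],(r-c["cy"])/c["fy"],1.])@M[:3,:3].T; print(r,uu.min(),uu.max(),x.round(1),(M[:3,3]+(x-M[0,3])/dd[0]*dd).round(2))
    c=pickle.load(open("w5.pkl","rb"))
    g=ray(c,[[264.7,119.5],[266.5,214]],117); print(g.round(1)); d=g[1]-g[0]; print("len",np.linalg.norm(d),"yaw",np.arctan2(d[1],d[0]))
    Ti=np.linalg.inv(c["tcp"]); print("in tool",(np.c_[g,[1,1]]@Ti.T)[:,:3].round(2), "mid",g.mean(0))
E
python3 m.py
```

```text
w4
[[-60.26   0.69  29.8   25.34]
 [-57.1    0.69  29.93  25.08]
 [-53.91   0.7   30.07  25.6 ]
 [-50.69   0.7   30.2   25.63]
 [-47.45   0.43  29.79  25.38]
 [-44.17   0.43  29.93  25.47]
 [-40.87   0.44  30.06  25.39]
 [-37.54   0.71  29.65  25.42]
 [-34.17   0.72  29.78  25.27]
 [-30.78   0.72  29.92  25.54]
 [-27.35   0.72  30.05  25.62]]
slope [0.00109706 0.68097775]
near edge row 165 z -64.18439530198474
255 302 322 1.1 [  1.1    0.47 -21.85]
270 300 324 -17.4 [-17.39   0.49 -20.87]
285 299 325 -18.3 [-18.27   0.5  -14.14]
300 300 324 -18.1 [-18.11   0.5   -6.84]
w5
[[-60.3    0.7   29.8   25.51]
 [-57.14   0.7   29.93  25.18]
 [-53.95   0.71  30.07  25.39]
 [-50.73   0.71  30.2   25.51]
 [-47.49   0.44  29.79  25.39]
 [-44.21   0.44  29.93  25.33]
 [-40.91   0.45  30.06  25.51]
 [-37.57   0.72  29.65  25.38]
 [-34.21   0.73  29.78  25.39]
 [-30.81   0.73  29.92  25.3 ]
 [-27.39   0.73  30.05  25.43]]
slope [0.0010965  0.69054706]
near edge row 165 z -64.2225897566052
255 302 322 1.5 [  1.47   0.48 -21.77]
270 300 324 -17.4 [-17.43   0.5  -20.93]
285 299 325 -18.3 [-18.33   0.51 -14.21]
300 300 325 -18.0 [-17.96   0.74  -6.81]
[[ 457.8 -146.1  117. ]
 [ 555.9 -152.7  117. ]]
len 98.31700466122886 yaw -0.06703332580561253
in tool [[211.24 -48.18 -99.66]
 [211.21 -49.58  -1.35]] mid [ 506.87002889 -149.37644441  117.        ]
```

Call:
{"op": "jog_arm", "data": {
  "series": [0,0,-0.015,-0.017,-0.004,-0.025,-1,0,0,-0.015,-0.034,-0.007,-0.053,-1,0,0,-0.015,-0.034,-0.007,-0.053,-1,0,0,-0.015,-0.034,-0.007,-0.053,-1]
}}

```text
clock: 6.02
eef_pos: [526.7, -111.0, 276.8]
eef_rot: [-0.159, 1.569, -0.227]
wrist_force: [0.3, -0.1, -2.8]
finger_gap: 11.2
```

```bash
python3 snap.py w6
python3 - <<'E'
from h import *
im=cv2.imread("pics/w6.png")
a=cv2.resize(im[135:175,235:315],(800,400),interpolation=cv2.INTER_NEAREST)
b=cv2.resize(im[245:265,235:315],(800,200),interpolation=cv2.INTER_NEAREST)
cv2.imwrite("pics/e.png",np.vstack([a,b]))
E
```

```text
6.025 [ 526.72 -111.01  276.8 ] 
 [[ 1.800e-03  6.800e-02  9.977e-01]
 [-4.000e-04  9.977e-01 -6.800e-02]
 [-1.000e+00 -3.000e-04  1.900e-03]] [ 0.3 -0.1 -2.8] 11.2 [-0.28  0.24  1.48  0.    1.42 -1.78]
```

View pics/w6.png

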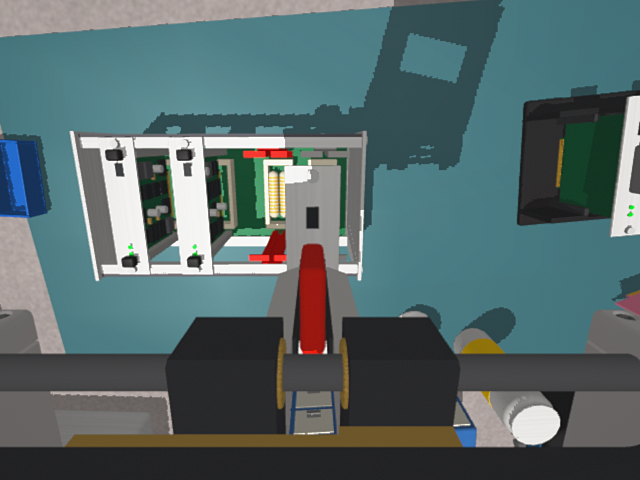

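View pics/e.png

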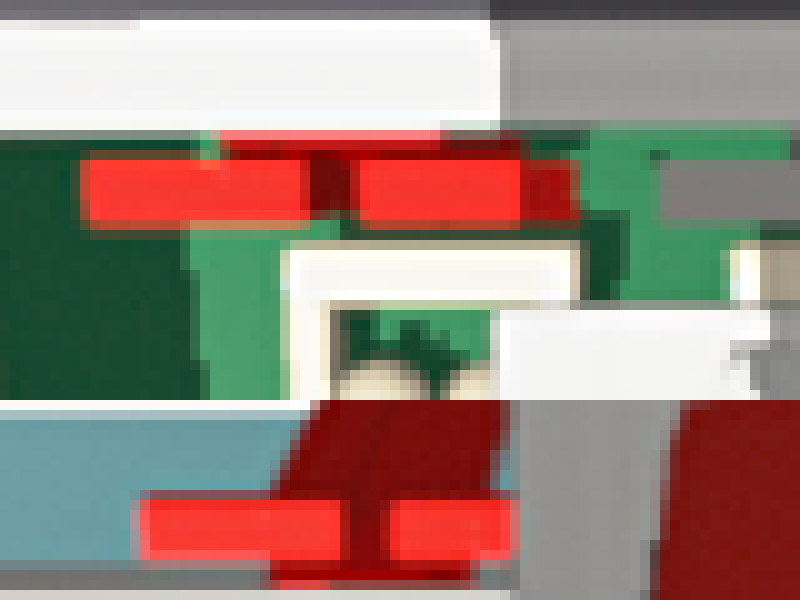

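Run:
```python
from h import *
from m import panel
c=pickle.load(open("w6.pkl","rb"))
g=ray(c,[[267.95,153.6],[271.1,257.5]],117); print(g.round(1)); d=g[1]-g[0]; print("len",np.linalg.norm(d),"yaw",np.arctan2(d[1],d[0]))
Ti=np.linalg.inv(c["tcp"]); print("in tool",(np.c_[g,[1,1]]@Ti.T)[:,:3].round(2), "mid",g.mean(0))
o=panel("w6",range(172,235,6)); print(np.polyfit(o[:,0],o[:,1],1), o[:,3])
```

```text
[[ 457.6 -145.9  117. ]
 [ 556.1 -152.7  117. ]]
len 98.680478779965 yaw -0.06908036318716969
in tool [[159.69 -39.48 -66.87]
 [159.87 -39.58  31.81]] mid [ 506.83454487 -149.32642947  117.        ]
[0.00109674 0.69258726] [25.12326136 25.12225484 25.39950928 25.56117558 25.47325181 25.60134231
 25.31704881 25.35537335 25.20999457 25.18932448 25.57384903]
```

Call:
{"op": "jog_arm", "data": {
  "series": [0,0,-0.002,-0.0205,-0.039,0,-1,0,0,-0.002,-0.0205,-0.039,-0.012,-1,0,0,-0.002,-0.0205,-0.039,-0.024,-1,0,0,-0.002,-0.0205,-0.039,-0.024,-1,0,0,-0.002,-0.0205,-0.039,-0.024,-1]
}}

```text
clock: 6.7
eef_pos: [505.8, -150.0, 251.7]
eef_rot: [-0.231, 1.571, -0.301]
wrist_force: [0.6, -0.5, -2.7]
finger_gap: 11.5
```

```bash
python3 snap.py w7
```

```text
6.7 [ 505.79 -150.03  251.71] 
 [[ 3.000e-04  6.990e-02  9.976e-01]
 [-1.000e-04  9.976e-01 -6.990e-02]
 [-1.000e+00 -1.000e-04  3.000e-04]] [ 0.6 -0.5 -2.7] 11.5 [-0.36  0.23  1.55  0.    1.37 -1.86]
```

View pics/w7.png

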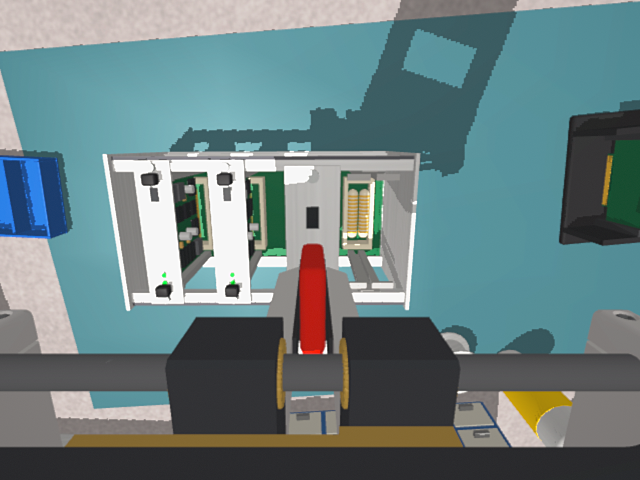

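Call:
{"op": "jog_arm", "data": {
  "series": [0,0,0,0.0003,0,-0.005,-1,0,0,0,0.0003,0,-0.01,-1,0,0,0,0.0003,0,-0.013,-1,0,0,0,0.0003,0,-0.014,-1,0,0,0,0.0003,0,-0.015,-1,0,0,0,0.0003,0,-0.016,-1,0,0,0,0.0003,0,-0.016,-1]
}}

```text
clock: 7.62
eef_pos: [505.7, -150.5, 235.4]
eef_rot: [3.085, 1.571, 3.015]
wrist_force: [-1.2, 0.9, -2.0]
finger_gap: 11.6
```

Call:
{"op": "jog_arm", "data": {
  "series": [0,0,0,0.0003,0,-0.001,-1,0,0,0,0.0003,0,-0.002,-1,0,0,0,0.0003,0,-0.002,-1]
}}

```text
clock: 8.0
eef_pos: [505.9, -150.5, 233.4]
eef_rot: [2.885, 1.571, 2.814]
wrist_force: [0.0, 0.1, -2.6]
finger_gap: 11.9
```

Call:
{"op": "jog_arm", "data": {
  "series": [0,0,0,0,0,-0.002,-1,0,0,0,0,0,-0.004,-1,0,0,0,0,0,-0.006,-1,0,0,0,0,0,-0.008,-1,0,0,0,0,0,-0.008,-1]
}}

```text
clock: 8.62
eef_pos: [505.9, -150.5, 225.3]
eef_rot: [2.948, 1.57, 2.878]
wrist_force: [-0.2, -0.1, -1.8]
finger_gap: 11.5
```

```bash
python3 snap.py w8; python3 -c "
from m import *
o=panel('w8',range(172,235,6)); print(np.polyfit(o[:,0],o[:,1],1), o[:,3].mean())"
```

```text
8.625 [ 505.93 -150.47  225.28] 
 [[-3.000e-04  7.070e-02  9.975e-01]
 [ 1.000e-04  9.975e-01 -7.070e-02]
 [-1.000e+00  1.000e-04 -3.000e-04]] [-0.2 -0.1 -1.8] 11.5 [-0.36  0.25  1.58 -0.    1.31 -1.86]
[3.72179140e-04 6.35892283e-01] 25.353517872824735
```

Call:
{"op": "jog_arm", "data": {
  "series": [0,0,0,0,0,-0.004,-1,0,0,0,0,0,-0.008,-1,0,0,0,0,0,-0.012,-1,0,0,0,0,0,-0.016,-1,0,0,0,0,0,-0.02,-1,0,0,0,0,0,-0.024,-1,0,0,0,0,0,-0.024,-1]
}}

```text
clock: 9.55
eef_pos: [505.9, -150.5, 201.1]
eef_rot: [2.868, 1.57, 2.798]
wrist_force: [-0.4, 0.3, -2.3]
finger_gap: 11.8
```

Call:
{"op": "jog_arm", "data": {
  "series": [0,0,0,0,0,-0.004,-1,0,0,0,0,0,-0.008,-1,0,0,0,0,0,-0.012,-1,0,0,0,0,0,-0.016,-1,0,0,0,0,0,-0.02,-1,0,0,0,0,0,-0.024,-1,0,0,0,0,0,-0.028,-1,0,0,0,0,0,-0.032,-1,0,0,0,0,0,-0.036,-1,0,0,0,0,0,-0.04,-1,0,0,0,0,0,-0.04,-1]
}}

```text
clock: 10.92
eef_pos: [505.9, -150.5, 161.1]
eef_rot: [2.874, 1.57, 2.804]
wrist_force: [-0.5, 0.6, -2.0]
finger_gap: 11.7
```

```bash
python3 snap.py w9; python3 -c "
from m import *
o=panel('w9',range(172,235,6)); print(np.polyfit(o[:,0],o[:,1],1), o[:,3].mean())"
```

```text
10.925 [ 505.87 -150.45  161.12] 
 [[-5.000e-04  7.070e-02  9.975e-01]
 [ 2.000e-04  9.975e-01 -7.070e-02]
 [-1.000e+00  1.000e-04 -5.000e-04]] [-0.5  0.6 -2. ] 11.7 [-0.36  0.31  1.66 -0.    1.17 -1.86]
[0.03628723 1.95204912] 25.370389655943033
```

View pics/w9.png

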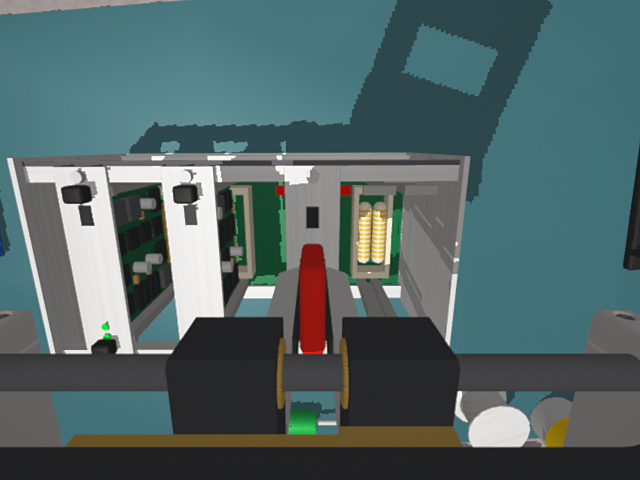

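Call:
{"op": "jog_arm", "data": {
  "series": [0,0,0,0,0,-0.002,-1,0,0,0,0,0,-0.004,-1,0,0,0,0,0,-0.005,-1,0,0,0,0,0,-0.006,-1,0,0,0,0,0,-0.007,-1,0,0,0,0,0,-0.007,-1],
  "squeeze": 60
}}

```text
clock: 11.72
eef_pos: [506.3, -150.3, 155.3]
eef_rot: [0.284, 1.57, 0.213]
wrist_force: [-1.5, 2.8, 8.1]
finger_gap: 11.5
```

Call:
{"op": "jog_arm", "data": {
  "series": [0,0,0,0,0,-0.001,-1,0,0,0,0,0,-0.002,-1,0,0,0,0,0,-0.002,-1]
}}

```text
clock: 12.1
eef_pos: [506.5, -150.6, 153.6]
eef_rot: [-0.288, 1.569, -0.359]
wrist_force: [-2.2, 0.4, 8.7]
finger_gap: 11.8
```

Call:
{"op": "jog_arm", "data": {
  "series": [0,0,0,0,0,-0.001,-1,0,0,0,0,0,-0.002,-1,0,0,0,0,0,-0.003,-1,0,0,0,0,0,-0.003,-1]
}}

```text
clock: 12.6
eef_pos: [506.5, -150.6, 150.2]
eef_rot: [-0.233, 1.569, -0.304]
wrist_force: [-0.2, 0.2, 4.8]
finger_gap: 11.3
```

Call:
{"op": "jog_arm", "data": {
  "series": [0,0,0,0,0,-0.001,-1,0,0,0,0,0,-0.002,-1,0,0,0,0,0,-0.002,-1]
}}

```text
clock: 12.98
eef_pos: [506.6, -150.7, 148.7]
eef_rot: [-0.262, 1.568, -0.333]
wrist_force: [-0.2, 1.0, 12.4]
finger_gap: 11.8
```

```bash
python3 snap.py w10
python3 - <<'E'
from h import *
c=pickle.load(open("w10.pkl","rb"));P=cloud(c); M=cloud(c,c["mount"])
print("panel tool x",np.median(M[200:230,292:303,0]),"panel z",np.median(P[200:230,292:303,2]))
for nm,(a,b,l,r) in {"rail?":(170,180,230,270),"linepanel":(230,270,180,215)}.items(): print(nm,np.percentile(P[a:b,l:r,2],[10,50,90]))
E
```

```text
12.975 [ 506.63 -150.67  148.74] 
 [[ 2.200e-03  7.070e-02  9.975e-01]
 [-8.000e-04  9.975e-01 -7.070e-02]
 [-1.000e+00 -6.000e-04  2.300e-03]] [-0.2  1.  12.4] 11.8 [-0.36  0.33  1.67  0.    1.14 -1.86]
panel tool x 25.42568680770158 panel z 123.2408587194636
rail? [119.42789512 120.27153631 121.09182463]
linepanel [122.41153563 123.30134894 124.09833407]
```

View pics/w10.png

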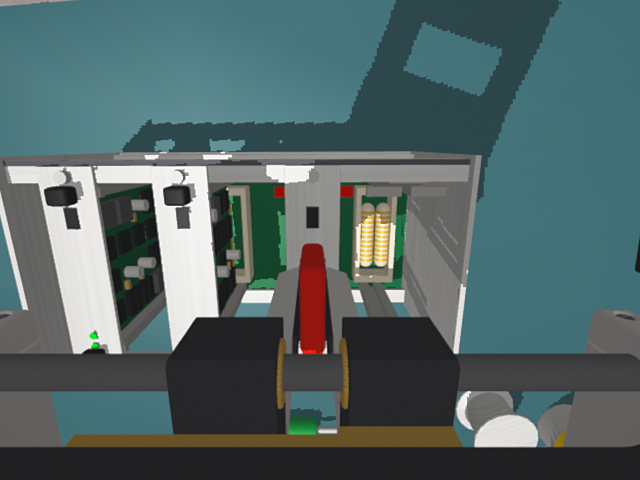

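Call:
{"op": "jog_arm", "data": {
  "series": [0,0,0,0,0,-0.001,-1,0,0,0,0,0,-0.001,-1]
}}

```text
clock: 13.28
eef_pos: [506.7, -150.7, 148.7]
eef_rot: [-0.284, 1.568, -0.355]
wrist_force: [-6.3, 3.8, 22.6]
finger_gap: 11.6
```

Call:
{"op": "jog_arm", "data": {
  "series": [0,0,0,0,0,0.001,-1,0,0,0,0,0,0.001,-0.4,0,0,0,0,0,0.001,-0.4,0,0,0,0,0,0.001,-0.4,0,0,0,0,0,0.001,-0.4,0,0,0,0,0,0.001,-0.4]
}}

```text
clock: 14.02
eef_pos: [506.0, -150.5, 147.4]
eef_rot: [2.998, 1.571, 2.927]
wrist_force: [0.4, 0.9, -0.0]
finger_gap: 28.3
```

Call:
{"op": "jog_arm", "data": {
  "series": [0,0,0,0,0,0.02,-0.4,0,0,0,0,0,0.05,-0.4,0,0,0,0,0,0.09,-0.4,0,0,0,-0.03,0,0.13,-0.4,0,0,0,-0.06,0,0.15,-0.4,0,0,0,-0.06,0,0.15,-0.4,0,0,0,-0.06,0,0.15,-0.4]
}}

```text
clock: 14.9
eef_pos: [446.3, -150.5, 296.8]
eef_rot: [2.681, 1.57, 2.61]
wrist_force: [-0.2, -0.2, 0.2]
finger_gap: 28.1
```

```bash
python3 snap.py w11
python3 - <<'E'
from h import *
from cell import manip
c=manip.camera("scene"); cv2.imwrite("pics/s2.png",c["color"]); t=manip.camera("top"); cv2.imwrite("pics/t2.png",t["color"])
P=cloud(t);print("stand spares z",[np.median(P[295:305,u-2:u+3].reshape(-1,3),0).round(1) for u in(257,284)])
w=pickle.load(open("w11.pkl","rb")); P=cloud(w); red=masks(w)[0]
q=P[red&(P[...,2]>160)]; print("handle top",len(q),np.median(q,0) if len(q) else "")
im=w["color"]; cv2.imwrite("pics/f.png",np.hstack([cv2.resize(c["color"][225:365,140:300],(400,350)),cv2.resize(t["color"][245:325,370:490],(400,350))]))
E
```

```text
14.9 [ 446.28 -150.49  296.83] 
 [[-5.000e-04  7.090e-02  9.975e-01]
 [ 3.000e-04  9.975e-01 -7.090e-02]
 [-1.000e+00  2.000e-04 -5.000e-04]] [-0.2 -0.2  0.2] 28.1 [-0.4   0.07  1.62  0.    1.45 -1.9 ]
stand spares z [array([457.6, 257.8, 112.7]), array([457.4, 187.9, 111.7])]
handle top 526 [ 503.68481555 -150.04745153  167.00944279]
```

View pics/w11.png

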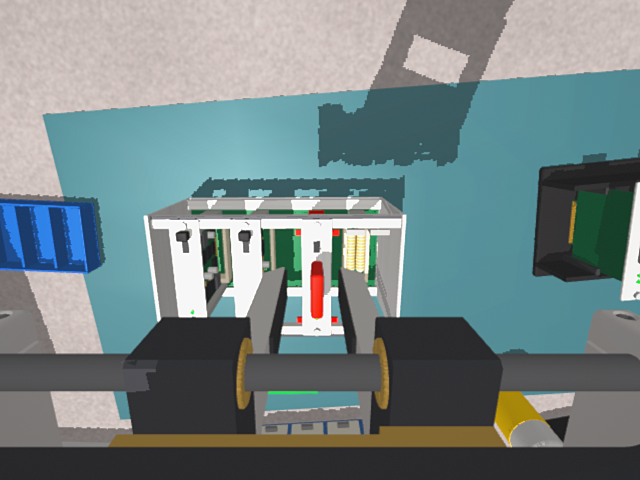

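View pics/s2.png

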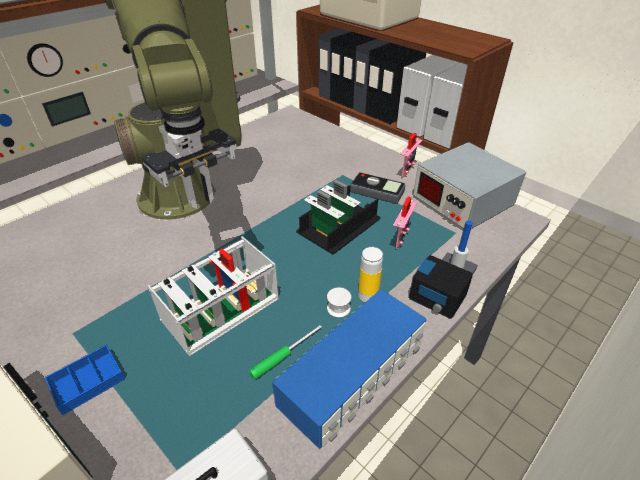

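The card sits in the red bay. Its handle is at (317,290) in the wrist view and its top is 167.0 mm up, against the 167 expected at home. The spares and loose items are where they were.

```bash
python3 -c "
from cell import manip
print(manip.sign_off())"
```

```text
the job is handed in; nothing more can be done
None
```

I pulled the red-handled card straight up out of the stand and carried it over the spare cards. I then slid it down the red guides with its lights to the far side, pressed it home, let go and backed off. The job was handed in at about 15 s; it reports no verdict.

**Sliding in:** the wrist camera located the guide grooves, and two looks agreed to about 0.1 mm and 2 mrad. The card then slid down with no measurable resistance until it reached the connector.

**Pressing home:** the contacts took about 11 N, then about 7 N. At the hard stop I pressed to about 25 N with no further travel.

**Last checks:**
- **Seating:** before release the panel top measured 123.2 mm above the bench, against 123.3 mm for the line cards beside it. After release the handle top was at 167.0 mm, where 167 mm is fully home.
- **Bench and gripper:** the spare cards and the loose items looked unmoved in the final images. The gripper was clear of everything, with the wrist force near zero.

One panel-alignment check, made during the slide near the cage, gave no usable result because the cage was too close in the depth image. I relied on the picture and the force reading for that step.

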